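Fit the dicing kit to the vegetable preparation machine

TASK

Set the machine up for dicing: first seat the dicing grid flat and square in its pocket beside the drive spindle and let go of it. Then lower the slicing disc (the one with a single long blade, not the grating disc) over the spindle, turning it until the splines mesh, slide it fully home against the sprung shaft seal, and finish while still holding the disc's hub and pressing it down, since the feed head is not on yet to keep it there. Leave the grid seated, and leave everything else on the table where it is.

Things in the scene. Friction and masses are not known exactly. Their poses are not given: they have to be found in the camera images.
- machine: Vegetable machine, head off, fixed: grey base 270 x 240 mm, on it a round aluminium housing 228 mm across with a deck 165 mm above the table and a rim up to 185 mm (216 mm across inside). Origin on the table under the spindle axis. -x points to the grid pocket, +x to the head's hinge lugs (210 mm high, 137-160 mm from the axis), +y to the outlet chute. Turned by up to 0.35 rad.
- pocket (a point): Centre of the grid pocket's floor, on the deck, 165 mm above the table, 60 mm from the spindle axis; axes as the machine's. The pocket is 73 mm (x) by 57 mm (y) inside, with a lip 9 mm high whose upper 4 mm flare out at 45 degrees.
- grid: Dicing grid, 150 g: aluminium frame 70 mm (x) by 54 mm (y), 26 mm high, walls 5 mm, filled with crossing blades; same either way round. Origin: centre of its underside, z up. Starts flat on the table. Seated, it stands 17 mm above the pocket's lip and can still be held there across its 54 mm.
- disc: Slicing disc, 0.32-0.46 kg: steel plate 190 mm across, 4 mm thick (rim 6 mm), one long blade along its +x axis from 26 to 90 mm out, up to 9 mm above the underside. Origin: centre of the underside, z up. Starts flat on the table, blade and hub up. Its closed hub in the middle is 48 mm high from the underside, 40 mm between flats facing +y and -y, 44 mm along x.
- bore (a point): Mouth of the disc's splined bore, same place and axes as the disc's origin. The bore opens downwards, is 42 mm deep and has six inner teeth to 24.8 mm diameter. A spindle spline goes into the gap along the disc's +x axis or any gap a multiple of 60 degrees from it.
- spindle: Upright steel drive spindle. Origin on its axis, 194 mm above the table, where the disc's underside is when fully home. Six splines 30.4 mm across, 4.2 mm wide, one along its +x axis, ending 26 mm above the origin (an unmeshed disc rests there); play when meshed about 0.17 rad each way. Its angle differs each time and the geared motor holds it (0.8 N m).
- pilot (a point): Top of the spindle, 38 mm above its origin: a smooth round pilot, 22.8 mm across and 12 mm long, above the splines; its top 6 mm taper to 14 mm. It centres the disc's bore before the splines meet.
- seal (a joint): Travel of the black rubber shaft seal, 39 mm across, round the spindle's foot: 0 free (its top 5 mm above the spindle's origin), 0.005 m pressed right down by a disc that is fully home. Sprung: 6 N to start moving, 12 N at the bottom, so it lifts a disc that is let go.
- grater: Grating disc (bystander): same plate and hub as the slicing disc, but covered with small bosses and without the long blade; flat on the table. Origin: centre of its underside.
- pan: Open steel pan (bystander) 265 x 162 x 100 mm, fixed, under the outlet chute on the machine's +y side. Origin: centre of its underside.
- shaker: Steel salt shaker (bystander), 42 mm across, 71 mm high. Origin: centre of its underside.
- brush: Cleaning brush (bystander), 170 mm long, 35 mm high, lying bristles up. Origin on the table, near its middle.
- scraper: Spatula (bystander), 240 mm long, lying on the right of the table. Origin under its middle.
Not all that is in view belongs to the job. What is shaped like the disc but brown or green is not meant. There is more than one size of the grid; the job needs the larger.

How it is judged:
On the way, in this order (a step that is already met when the one before it is completed fails the run):
1. the dicing grid sits flat and square on the floor of its pocket and has been let go (horizontal distance between grid and pocket below 0.003 m and z of grid in the frame of pocket below 0.002 m and angle between grid's own z axis and vertical below 0.04 rad and angle between the x axis of grid and the x axis of machine, either way round below 0.07 rad and contact force between the fingers and grid below 0.1 N), for 0.2 s.
2. the slicing disc is meshed on the spindle and pressed fully home (horizontal distance between disc and spindle below 0.003 m and z of disc in the frame of spindle below 0.002 m and value of joint seal above 0.003 m), for 0.2 s.
At the end, for the whole second after the job is handed in: Grid in its pocket: within 3 mm of centre, 2 mm of the floor, level to 0.04 and square to 0.07 rad. Slicing disc on the spindle: within 3 mm of its axis, 2 mm of home, level to 0.04 rad, seal down over 3 mm, disc still and the fingers still on it with over 2 N (all of step 2 and horizontal distance between grid and pocket below 0.003 m and z of grid in the frame of pocket below 0.002 m and angle between each of grid, disc's own z axis and vertical below 0.04 rad and angle between the x axis of grid and the x axis of machine, either way round below 0.07 rad and contact force between the fingers and disc above 2 N and linear speed of disc below 0.01 m/s); the arm keeps its last pose, push and grip.
It fails at once if a bystander is moved by more than 30 mm (distance of any of grater, shaker, brush, scraper from where it was at the start of the episode above 0.03 m).
It also fails if it takes over 67 s, if anything falls off the work surface, if the arm or the gripper's body presses on something with over 40 N, if the wrist force passes 120 N, or if a joint passes its speed limit or range.

ROBOT

A 7-joint arm with a two-finger parallel gripper is mounted at the origin on the work surface. World frame = base frame: x ahead of the robot, y to its left, z up, the work surface at z = 0. Lengths are in m, angles in rad, forces in N, time in s.
With the tool pointing down it reaches from about 0.425 to 0.875 m from the base axis. Payload 4.7 kg.
Tool frame: the origin (TCP) lies on the centre line of the jaws, within the pads' length; the fingertips stand ahead of it and the grasp point (between the pads) lies 2 mm behind it (nose_length is the z of the fingertips in the tool frame, in m); z points along the fingers, y is the line along which they close (so a half turn about z gives the same grasp; the last joint's range is limited). The gripper opens to 87 mm and grips with 3 to 60 N. Pads are 19 mm wide; open, the fingers measure 117 mm over their backs; the gripper's body (75 mm by 190 mm) begins 51 mm behind the grasp point.
Start: joints at [-1.323, 0.321, -0.07, 1.45, 0.023, 1.371, -0.057], TCP at [0.151, 0.632, 0.24] pointing down, gripper open.
Joint ranges: [-2.86, 2.86], [-0.3, 2.09], [-1.38, 1.24], [0.06, 2.45], [-1.56, 4.7], [0.09, 2.05], [-2.69, 2.69]. Speed limits (rad/s): [2.57, 2.57, 3.14, 3.14, 3.14, 3.14, 3.14].

INTERFACE

Orientations are given as a rotation vector (axis times angle).
In Python, from bench import * gives the robot as it stands.
- The arm moves only by the tool send_rows, never from a script. Its arguments are lists of equal length, an entry for each row: "xyz": the shift along the tool's x, y, z in mm, a list of three; "dr": the turn, a rotation vector about the tool's x, y, z in rad, a list of three. A call has exactly 10 rows; each row is the pose to reach, as a shift and turn from the pose commanded when the call began, along the tool's axes at that moment; what a row does not reach only later rows make up. A row lasts 1/12 s, in which the tool goes at most 41.7 mm and 7.16 degrees, less where a joint would pass 70% of its speed; a pose out of reach is approached as far as the arm can. A call with a gripper value outside its range is refused whole. "jaw" is the finger opening in mm, from 0 to 87, set as the call begins (left out, the last holds). The fingers move at their own pace and stop on an object; "grip_force" is the grip in N (left out, the last holds). Time passes only in rows, so rows that repeat a pose let the fingers close, or fill a call up. It gives the time, the measured TCP pose, the force, the opening and the grip force at its end, in the units of the state.
- get_state(): the state, without advancing time (a new reading comes with each control period).
- get_image(name): name is "side" or "top" or "wrist"; returns the picture (420x560x3 uint8, red, green, blue); there is no depth.
- calibration(name): a dict with "vfov" (degrees; the focal length in pixels is half the picture's height over the tangent of half this angle, whatever the lens; pixels are square), "cx", "cy" (the principal point, pixels), "rvec" (rotation vector, rad) and "tvec" (3), from world to camera coordinates, as OpenCV has them; the wrist camera has in their place "hand_eye" (4x4, takes a point from camera to tool coordinates, whose origin is the TCP and whose axes are the flange's). Camera axes: x right, y down, z forward; pixel columns grow to the right and rows downward; lengths in m; the calibration is good to about 2 mm. A picture is of the moment at which its call begins: read the wrist's pose just before it. calibration takes no time and is no camera call.
- close_job(): hands the job in; it is judged then, once.
The state is a dict: "time": time; "joint_positions": joint angles; "qd": joint speeds; "joint_torque": joint torques, N m; "position": TCP position; "tool_rot": TCP orientation; "ft_force": force on the tool from outside, world axes, zero at the start; "torque": the same for the moment, N m; "grip_width": opening from 0.0 (shut) to 1.0 (fully open); "grip_force": force on a finger pad.
Only numpy, scipy, OpenCV 4.12 (cv2) and the standard library are available. Lean on these libraries where they do the work, as an engineer would, in place of code of your own. Each camera call takes 0.05 s, during which the arm holds its last target. There are 200 camera calls.

## Working session

There is one attempt and no reset: what is moved stays moved. The work goes in short steps, Python scripts to look and compute and a tool call to move; the robot and the scene stay as the last step left them, time stands still between calls to the robot, and variables do not carry over. Pictures are saved under pics/ and viewed, at most 10 in all, crops included, and the job is handed in when it is done.

Besides the shell and the picture viewer there is one more tool, called after "Emit:" as name(argument=value, ...) on one line, values as JSON. send_rows: Moves the arm, as the interface text tells. Its arguments: {"type":"object","properties":{"xyz":{"type":"array"},"dr":{"type":"array"},"jaw":{"type":"number"},"grip_force":{"type":"number"}},"required":["xyz","dr"]}

```bash
mkdir -p pics; ls
python3 - <<'E'
from bench import *
import cv2,numpy as np
s=get_state(); print({k:np.round(v,3).tolist() if not isinstance(v,(int,float)) else v for k,v in s.items()})
for n in ("top","side"):
    im=get_image(n); cv2.imwrite(f"pics/{n}0.png",im[:,:,::-1]); c=calibration(n); print(n,c)
print(calibration("wrist"))
E
```

```text
pics
{'time': 0.0, 'joint_positions': [-1.323, 0.322, -0.07, 1.452, 0.023, 1.371, -0.057], 'qd': [-0.002, -0.0, -0.0, 0.001, -0.001, 0.001, -0.001], 'joint_torque': [-0.001, -49.129, -0.404, -31.253, -0.064, 0.044, 0.0], 'position': [0.151, 0.632, 0.238], 'tool_rot': [-0.366, -3.12, 0.003], 'ft_force': [-0.463, 0.12, 0.661], 'torque': [-0.037, 0.013, -0.003], 'grip_force': 0.0, 'grip_width': 1.0020300517405754}
top {'vfov': 50.942067691052685, 'cx': 277.9071921962394, 'cy': 217.26997154349112, 'rvec': array([ 2.15722773, -2.10610714,  0.2085643 ]), 'tvec': array([-0.10686106,  0.47676362,  1.49931813])}
side {'vfov': 51.47936054263394, 'cx': 283.4510220076377, 'cy': 206.69635695236548, 'rvec': array([ 2.18908067, -0.25267227,  0.09913135]), 'tvec': array([-0.44124294,  0.14882585,  1.55901779])}
{'vfov': 61.07814438910178, 'cx': 281.1339581262572, 'cy': 202.90623611647712, 'hand_eye': array([[-9.20224421e-05, -9.64809421e-01, -2.62950133e-01,
         7.23104038e-02],
       [ 9.99999952e-01, -1.12237422e-05, -3.08779708e-04,
        -1.98457622e-04],
       [ 2.94962287e-04, -2.62950149e-01,  9.64809376e-01,
        -1.45022002e-01],
       [ 0.00000000e+00,  0.00000000e+00,  0.00000000e+00,
         1.00000000e+00]])}
```

View pics/top0.png

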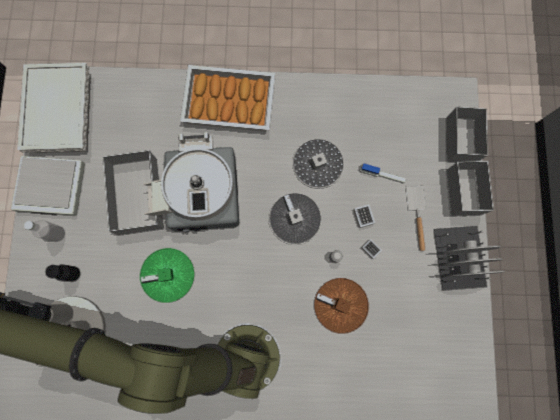

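View pics/side0.png

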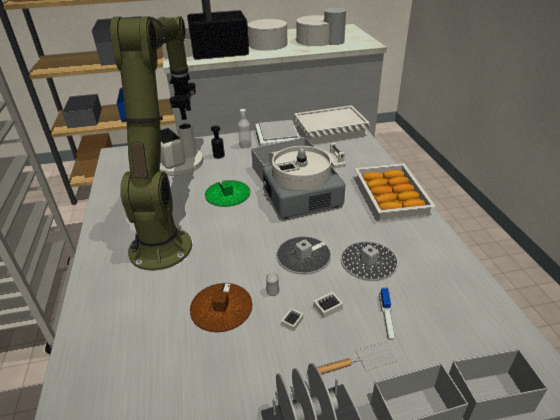

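Run:
```python
import bench
print([n for n in dir(bench) if not n.startswith('__')]); print(getattr(bench,'nose_length',None))
```

```text
['MotionError', 'calibration', 'close_job', 'get_image', 'get_state', 'nose_length']
0.017
```

Top view: the larger grid is at (364,216) and the smaller one at (371,249). The grey disc with one blade is at (295,217), the grater (bossed) at (318,162), the brown disc at (341,305) and the green one at (167,275). The spindle is at (196,182) and the pocket at (198,202). I expect to use the larger grid (364,216) and the grey single-blade disc (295,217), and will confirm both in one crop.

```bash
cat > h.py <<'E'
from bench import *
import cv2,numpy as np
from scipy.spatial.transform import Rotation as R
def cam(name,s=None):
    c=calibration(name); f=210/np.tan(np.radians(c['vfov'])/2)
    K=np.array([[f,0,c['cx']],[0,f,c['cy']],[0,0,1]])
    if name=='wrist':
        T=np.eye(4); T[:3,:3]=R.from_rotvec(s['tool_rot']).as_matrix(); T[:3,3]=s['position']
        C=T@c['hand_eye']; return K,C[:3,:3],C[:3,3]
    Rm=R.from_rotvec(c['rvec']).as_matrix(); return K,Rm.T,-Rm.T@c['tvec']
def ray(cm,uv,z):
    K,Rc,p=cm; uv=np.atleast_2d(uv).astype(float)
    d=(Rc@np.linalg.inv(K)@np.c_[uv,np.ones(len(uv))].T).T
    return (p+d*((z-p[2])/d[:,2])[:,None])[:,:2]
def proj(cm,P):
    K,Rc,p=cm; q=(K@Rc.T@(np.atleast_2d(P)-p).T).T; return q[:,:2]/q[:,2:]
E
python3 - <<'E'
from h import *
im=cv2.imread('pics/top0.png')
a=cv2.resize(im[135:270,260:400],None,fx=4,fy=4,interpolation=cv2.INTER_CUBIC)
cv2.imwrite('pics/crop1.png',a)
c=cam('top')
for n,uv,z in [('grid',(364,216),.026),('small',(371,249),.026),('disc',(295,217),.024),('hub',(295,215),.048),('spindle',(196,181),.232),('pocket',(198,202),.19),('shaker',(336,256),.07)]: print(n,ray(c,uv,z).round(3))
E
```

```text
grid [[ 0.495 -0.402]]
small [[ 0.378 -0.425]]
disc [[ 0.485 -0.156]]
hub [[ 0.488 -0.155]]
spindle [[0.553 0.164]]
pocket [[0.495 0.161]]
shaker [[ 0.346 -0.295]]
```

View pics/crop1.png

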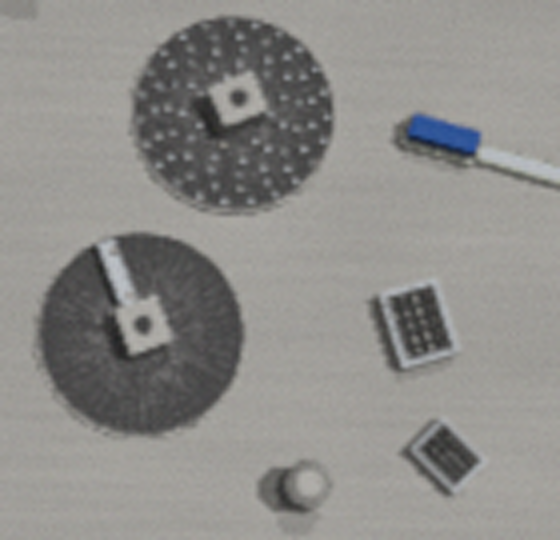

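The crop confirms it: the larger grid is at crop (417,325), the slicing disc's hub is at (142,325) with its blade at (115,265), and the grater is at (233,115). Next I measure the grid and the disc yaw, and plan the first move.

```bash
cat >> h.py <<'E'
def show(target,yawy):
    """delta (tool mm) and turn about tool z to bring TCP to target with tool y at world angle yawy (mod pi)"""
    s=get_state(); Rm=R.from_rotvec(s['tool_rot']).as_matrix()
    d=Rm.T@(np.array(target)-s['position'])*1000
    y=Rm[:,1]; a=np.arctan2(y[1],y[0]); t=yawy-a; t=(t+np.pi/2)%np.pi-np.pi/2
    yv=[np.cos(a+t),np.sin(a+t),0]; Rt=np.c_[np.cross(yv,[0,0,-1]),yv,[0,0,-1]]
    rv=R.from_matrix(Rm.T@Rt).as_rotvec()
    print('pos',s['position'].round(4),'yawy',a.round(4),'q7',s['joint_positions'][6].round(2),'t',s['time'],'| xyz mm',d.round(1),'dr',rv.round(4))
E
python3 - <<'E'
from h import *
im=cv2.imread('pics/top0.png'); c=cam('top'); g=cv2.cvtColor(im,cv2.COLOR_BGR2GRAY)
a=g[200:233,350:380]; m=(a<95).astype('uint8'); m=cv2.morphologyEx(m,cv2.MORPH_CLOSE,np.ones((3,3),np.uint8))
n,l,st,ce=cv2.connectedComponentsWithStats(m); i=1+np.argmax(st[1:,4]); print(st[1:],)
p=np.argwhere(l==i)[:,::-1].astype(np.float32)+[350,200]
b=cv2.boxPoints(cv2.minAreaRect(p.astype(np.float32))); w=ray(c,b,.02); print(w.round(3),w.mean(0)); 
for k in (0,1): e=w[k+1]-w[k]; print(np.linalg.norm(e),np.arctan2(e[1],e[0]))
# disc blade direction
print(ray(c,[(260+115/4,135+265/4),(260+108/4,135+243/4)],.009)-ray(c,(260+142/4,135+325/4),.048))
show([.52,.30,.40],-1.57); show([.495,-.40,.30],-1.4)
E
```

```text
[[  8   7  14  17 162]
 [  3  10   7  18  40]]
[[ 0.52  -0.378]
 [ 0.533 -0.414]
 [ 0.48  -0.431]
 [ 0.467 -0.395]] [ 0.49984739 -0.40469077]
0.03799859221346702 -1.2218601324866658
0.055692107747978066 -2.8358871396167085
[[0.06175933 0.02320651]
 [0.08195375 0.02990618]]
pos [0.1505 0.6319 0.2386] yawy 1.337 q7 -0.06 t 0.1 | xyz mm [-436.3 -237.5 -161. ] dr [-1.700e-03 -1.000e-04 -2.346e-01]
pos [0.1505 0.6319 0.2386] yawy 1.337 q7 -0.06 t 0.1 | xyz mm [-574.1 -924.1  -59.8] dr [-1.700e-03 -3.000e-04 -4.046e-01]
```

Emit:
send_rows(xyz=[[-10, -5, -40], [-30, -15, -80], [-60, -30, -120], [-90, -50, -150], [-125, -70, -160], [-160, -90, -160], [-200, -110, -160], [-235, -130, -160], [-270, -150, -160], [-310, -170, -160]], dr=[[0, 0, 0.1], [0, 0, 0.2], [0, 0, 0.3], [0, 0, 0.4], [0, 0, 0.5], [0, 0, 0.6], [0, 0, 0.7], [0, 0, 0.8], [0, 0, 0.9], [0, 0, 1.0]], jaw=87)

```text
time: 0.93
position: [0.3996, 0.4055, 0.3995]
tool_rot: [-1.823, -2.558, 0.0]
ft_force: [0.9, 0.8, 0.3]
grip_width: 1.0
grip_force: 0.0
```

Run:
```python
from h import *
show([.53,.0,.40],-.7)
show([.5,-.39,.25],-1.27)
```

```text
pos [0.3996 0.4055 0.3995] yawy 0.3322 q7 -0.48 t 0.9333 | xyz mm [-425.9   -8.9   -0.6] dr [-3.0000e-04 -0.0000e+00  1.0322e+00]
pos [0.3996 0.4055 0.3995] yawy 0.3322 q7 -0.48 t 0.9333 | xyz mm [-784.8 -164.5  149.4] dr [-1.0000e-04 -3.0000e-04 -1.5394e+00]
```

Run:
```python
from h import *
show([.525,.165,.40],-.5)
```

```text
pos [0.3996 0.4055 0.3995] yawy 0.3322 q7 -0.48 t 0.9333 | xyz mm [-268.3   40.1   -0.5] dr [-3.000e-04 -0.000e+00  8.322e-01]
```

Emit:
send_rows(xyz=[[-35, 5, 0], [-70, 10, 0], [-110, 16, 0], [-150, 22, 0], [-190, 28, 0], [-230, 34, 0], [-268, 40, 0], [-268, 40, 0], [-268, 40, 0], [-268, 40, 0]], dr=[[0, 0, 0.1], [0, 0, 0.2], [0, 0, 0.3], [0, 0, 0.4], [0, 0, 0.5], [0, 0, 0.6], [0, 0, 0.7], [0, 0, 0.8], [0, 0, 0.83], [0, 0, 0.83]])

```text
time: 1.77
position: [0.5251, 0.1667, 0.3991]
tool_rot: [-2.698, -1.609, 0.001]
ft_force: [-1.1, 1.4, -0.2]
grip_width: 0.996
grip_force: 0.0
```

Run:
```python
from h import *
s=get_state(); im=get_image('wrist'); cv2.imwrite('pics/w1.png',im[:,:,::-1]); np.savez('w1.npz',p=s['position'],r=s['tool_rot'])
show([.52,-.385,.22],-1.27)
```

```text
pos [0.5248 0.1675 0.3991] yawy -0.4924 q7 -0.82 t 1.8167 | xyz mm [-489.1  257.   179.2] dr [-4.000e-04  7.000e-04  7.776e-01]
```

View pics/w1.png

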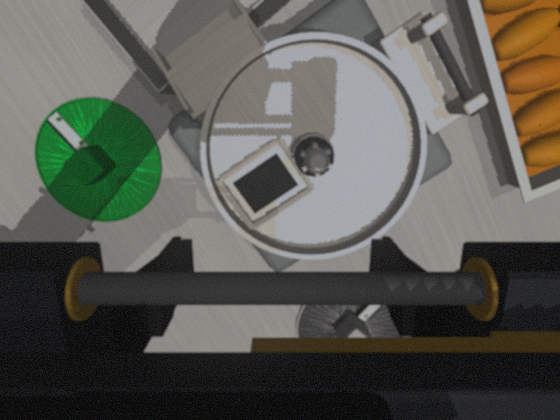

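Run:
```python
from h import *
im=cv2.imread('pics/w1.png'); d=np.load('w1.npz'); c=cam('wrist',{'position':d['p'],'tool_rot':d['r']}); g=cv2.cvtColor(im,cv2.COLOR_BGR2GRAY)
m=(g<70).astype('uint8'); n,l,st,ce=cv2.connectedComponentsWithStats(m)
i=l[184,264]; print(st[i],ce[i])
b=cv2.boxPoints(cv2.minAreaRect(np.argwhere(l==i)[:,::-1].astype(np.float32)))
for z in (.165,.174):
    w=ray(c,b,z); print(z,w.mean(0).round(4)); 
    for k in (0,1): e=w[k+1]-w[k]; print(np.linalg.norm(e).round(4),np.arctan2(e[1],e[0]).round(3))
print('spindle', [ray(c,(313.5,155),z).round(4) for z in (.22,.232)])
a=cv2.resize(im[115:235,210:350],None,fx=5,fy=5,interpolation=cv2.INTER_CUBIC); cv2.imwrite('pics/c2.png',a)
```

```text
[ 235  155   61   57 1809] [264.99170813 183.15699281]
0.165 [0.5036 0.1664]
0.0556 0.091
0.0389 -1.481
0.174 [0.5049 0.1679]
0.0543 0.091
0.0379 -1.481
spindle [array([[0.5639, 0.1777]]), array([[0.5637, 0.1797]])]
```

View pics/c2.png

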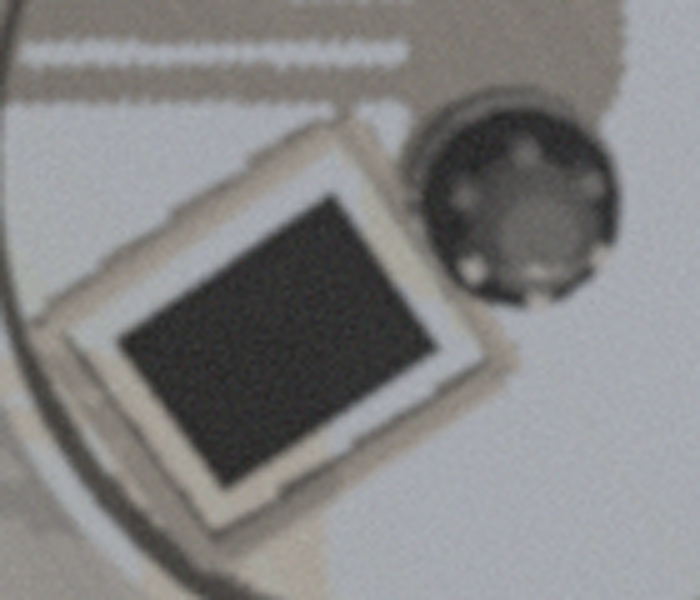

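Run:
```python
from h import *
d=np.load('w1.npz'); c=cam('wrist',{'position':d['p'],'tool_rot':d['r']})
q=np.array([(525,150),(463,195),(472,268),(537,300),(600,255),(592,185)])/5+[210-.4,115-.4]
w=ray(c,q,.22); m=w.mean(0); print(m); e=w-m; print(np.linalg.norm(e,axis=1).round(4), np.degrees(np.arctan2(e[:,1],e[:,0])).round(1))
z=np.exp(6j*np.arctan2(e[:,1],e[:,0])).sum(); print('spline angle mod60 deg',np.degrees(np.angle(z))/6)
print('pilot top',ray(c,np.array([[540,218]])/5+[209.6,114.6],.232))
```

```text
[0.56383815 0.17279786]
[0.0138 0.0138 0.0133 0.0138 0.0138 0.0131] [  67.9  127.5 -172.5 -112.7  -51.3    6.2]
spline angle mod60 deg 7.535455560272546
pilot top [[0.56560474 0.1754468 ]]
```

Emit:
send_rows(xyz=[[-40, 21, 0], [-78, 41, 0], [-115, 61, 10], [-150, 80, 20], [-190, 100, 40], [-225, 120, 60], [-260, 138, 80], [-300, 158, 100], [-335, 177, 120], [-370, 195, 135]], dr=[[0, 0, 0.08], [0, 0, 0.16], [0, 0, 0.24], [0, 0, 0.32], [0, 0, 0.4], [0, 0, 0.48], [0, 0, 0.56], [0, 0, 0.64], [0, 0, 0.72], [0, 0, 0.77]])

```text
time: 2.65
position: [0.5218, -0.2241, 0.2749]
tool_rot: [-3.104, -0.481, -0.001]
ft_force: [1.4, 0.1, -0.9]
grip_width: 1.0
grip_force: 0.0
```

Run:
```python
from h import *
show([.50,-.40,.20],-1.27)
```

```text
pos [ 0.5218 -0.2241  0.2749] yawy -1.263 q7 -0.79 t 2.65 | xyz mm [-74.1 161.1  74.7] dr [-0.0008 -0.0006  0.007 ]
```

Emit:
send_rows(xyz=[[-18, 40, 19], [-37, 80, 37], [-55, 120, 56], [-74, 161, 75], [-74, 161, 75], [-74, 161, 75], [-74, 161, 75], [-74, 161, 75], [-74, 161, 75], [-74, 161, 75]], dr=[[0, 0, 0], [0, 0, 0], [0, 0, 0], [0, 0, 0], [0, 0, 0], [0, 0, 0], [0, 0, 0], [0, 0, 0], [0, 0, 0], [0, 0, 0]])

```text
time: 3.48
position: [0.5017, -0.3977, 0.2015]
tool_rot: [-3.103, -0.487, -0.003]
ft_force: [0.1, 0.2, -0.3]
grip_width: 0.998
grip_force: 0.0
```

Run:
```python
from h import *
s=get_state(); im=get_image('wrist'); cv2.imwrite('pics/w2.png',im[:,:,::-1]); np.savez('w2.npz',p=s['position'],r=s['tool_rot'])
print(proj(cam('wrist',s),[[.50,-.4045,.02]]))
```

```text
[[287.52224684 188.75873235]]
```

View pics/w2.png

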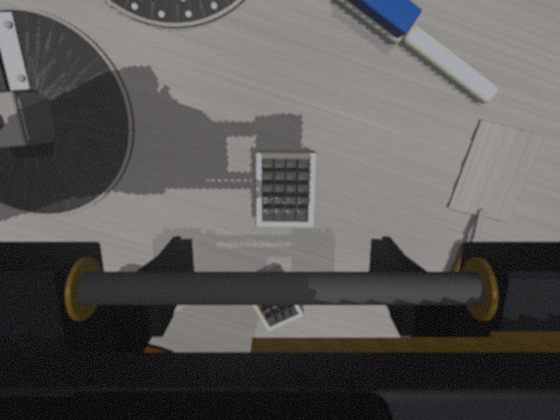

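Run:
```python
from h import *
im=cv2.imread('pics/w2.png'); d=np.load('w2.npz'); c=cam('wrist',{'position':d['p'],'tool_rot':d['r']}); g=cv2.GaussianBlur(cv2.cvtColor(im,cv2.COLOR_BGR2GRAY),(3,3),0)
print(g[189,245:325:2]); print(g[140:236:2,286])
for t in (170,185):
  m=(g>t).astype('uint8'); m[:, :245]=0; m[:,325:]=0; m[:140]=0; m[236:]=0
  n,l,st,ce=cv2.connectedComponentsWithStats(m); i=1+np.argmax(st[1:,4]); print(st[i])
  b=cv2.boxPoints(cv2.minAreaRect(np.argwhere(l==i)[:,::-1].astype(np.float32))); w=ray(c,b,.026); print(t,w.mean(0).round(4))
  for k in (0,1): e=w[k+1]-w[k]; print(np.linalg.norm(e).round(4),np.arctan2(e[1],e[0]).round(3))
```

```text
[123 130 124 100  90 103 141 131 101  83  90  89  85  75  64  79  90  87
  81  72  65  84  92  89  80  66  65  86  87  79  77  75 123 164 164 147
 138 138 137 136]
[ 91  92  93  93  91  82  90 114 118  96  67  65  71  69  53  51  60  67
  73  72  55  48  56  66  71  73  57  48  59  82  82  89  72  55  69  99
 100  79  75  76  91 144 167 155 139 140 138 135]Traceback (most recent call last):
  File "<stdin>", line 6, in <module>
    return _wrapfunc(a, 'argmax', axis=axis, out=out, **kwds)
    return bound(*args, **kwds)
ValueError: attempt to get argmax of an empty sequence
```

Run:
```python
from h import *
im=cv2.imread('pics/w2.png'); d=np.load('w2.npz'); c=cam('wrist',{'position':d['p'],'tool_rot':d['r']}); g=cv2.GaussianBlur(cv2.cvtColor(im,cv2.COLOR_BGR2GRAY),(3,3),0)
m=(g<108).astype('uint8'); m[:,:257]=0; m[:,317:]=0; m[:154]=0; m[228:]=0
m=cv2.morphologyEx(m,cv2.MORPH_OPEN,np.ones((3,3),np.uint8)); n,l,st,ce=cv2.connectedComponentsWithStats(m); i=1+np.argmax(st[1:,4]); print(st[i])
b=cv2.boxPoints(cv2.minAreaRect(np.argwhere(l==i)[:,::-1].astype(np.float32)))
for b in (b,np.float32([[255.5,152],[316,152],[314,227],[256.5,227]])):
  w=ray(c,b,.026); print(b.round(1).tolist(),w.mean(0).round(4))
  for k in (0,1): e=w[k+1]-w[k]; print(np.linalg.norm(e).round(4),np.arctan2(e[1],e[0]).round(3))
```

```text
[ 261  158   49   63 2947]
[[261.0, 158.0], [309.0, 158.0], [309.0, 220.0], [261.0, 220.0]] [ 0.4997 -0.402 ]
0.0433 -1.259
0.0588 -2.81
[[255.5, 152.0], [316.0, 152.0], [314.0, 227.0], [256.5, 227.0]] [ 0.4991 -0.4027]
0.0544 -1.259
0.0712 -2.831
```

Run:
```python
from h import *
show([.4995,-.4023,.0285],-1.257)
```

```text
pos [ 0.5016 -0.3979  0.2016] yawy -1.2598 q7 -0.38 t 3.5333 | xyz mm [ -3.6   3.5 173.1] dr [-0.     -0.0016 -0.0028]
```

Emit:
send_rows(xyz=[[-3.5, 3.5, 40], [-3.5, 3.5, 80], [-3.5, 3.5, 115], [-3.5, 3.5, 145], [-3.5, 3.5, 165], [-3.5, 3.5, 173], [-3.5, 3.5, 173], [-3.5, 3.5, 173], [-3.5, 3.5, 173], [-3.5, 3.5, 173]], dr=[[0, 0, 0], [0, 0, 0], [0, 0, 0], [0, 0, 0], [0, 0, 0], [0, 0, 0], [0, 0, 0], [0, 0, 0], [0, 0, 0], [0, 0, 0]])

```text
time: 4.37
position: [0.4992, -0.4047, 0.03]
tool_rot: [3.102, 0.482, 0.004]
ft_force: [-0.2, 0.4, -0.0]
grip_width: 0.999
grip_force: 0.0
```

Emit:
send_rows(xyz=[[0, 0, 0], [0, 0, 0], [0, 0, 0], [0, 0, 0], [0, 0, 0], [0, 0, 0], [0, 0, 0], [0, 0, 0], [0, 0, 0], [0, 0, 0]], dr=[[0, 0, 0], [0, 0, 0], [0, 0, 0], [0, 0, 0], [0, 0, 0], [0, 0, 0], [0, 0, 0], [0, 0, 0], [0, 0, 0], [0, 0, 0]], jaw=40, grip_force=25)

```text
time: 5.2
position: [0.4979, -0.4038, 0.0279]
tool_rot: [-3.104, -0.482, 0.0]
ft_force: [-0.5, 1.1, 1.4]
grip_width: 0.619
grip_force: 25.0
```

Run:
```python
from h import *
show([.50,-.1,.30],-1.35)
show([.5035,.1665,.28],.091-np.pi/2)
```

```text
pos [ 0.4979 -0.4038  0.0279] yawy -1.263 q7 -0.28 t 5.2 | xyz mm [  94. -289. -272.] dr [-0.0003  0.      0.087 ]
pos [ 0.4979 -0.4038  0.0279] yawy -1.263 q7 -0.28 t 5.2 | xyz mm [ 178.1 -541.9 -251.9] dr [-0.0003  0.      0.2168]
```

Emit:
send_rows(xyz=[[0, 0, -30], [0, 0, -65], [5, -15, -105], [15, -45, -145], [25, -80, -185], [37, -115, -220], [50, -150, -250], [62, -190, -272], [75, -230, -272], [87, -268, -272]], dr=[[0, 0, 0], [0, 0, 0], [0, 0, 0.02], [0, 0, 0.04], [0, 0, 0.06], [0, 0, 0.08], [0, 0, 0.1], [0, 0, 0.12], [0, 0, 0.14], [0, 0, 0.16]])

```text
time: 6.03
position: [0.5, -0.1587, 0.2965]
tool_rot: [3.133, 0.227, 0.006]
ft_force: [1.4, 0.2, -1.8]
grip_width: 0.62
grip_force: 25.0
```

Run:
```python
from h import *
show([.5015,.1660,.275],.091-np.pi/2); s=get_state(); print(s['grip_width'],s['grip_force'])
```

```text
pos [ 0.5    -0.1587  0.2965] yawy -1.4263 q7 -1.15 t 6.0333 | xyz mm [  48.2 -321.1   21.4] dr [ 0.0006 -0.004   0.0535]
0.6202291709571504 24.994372129440308
```

Emit:
send_rows(xyz=[[6, -40, 0], [12, -80, 0], [18, -120, 0], [24, -160, 0], [30, -200, 0], [36, -240, 0], [42, -280, 10], [48, -321, 18], [48, -321, 18], [48, -321, 18]], dr=[[0, 0, 0.01], [0, 0, 0.02], [0, 0, 0.03], [0, 0, 0.04], [0, 0, 0.05], [0, 0, 0.053], [0, 0, 0.053], [0, 0, 0.053], [0, 0, 0.053], [0, 0, 0.053]])

```text
time: 6.87
position: [0.4986, 0.1685, 0.2749]
tool_rot: [3.136, 0.158, -0.004]
ft_force: [0.7, -1.2, -0.5]
grip_width: 0.615
grip_force: 25.0
```

Run:
```python
from h import *
s=get_state(); im=get_image('wrist'); cv2.imwrite('pics/w3.png',im[:,:,::-1]); np.savez('w3.npz',p=s['position'],r=s['tool_rot'])
c=cam('wrist',s); x=np.array([np.cos(.091),np.sin(.091),0])
print('grid +x top edge expected row for offset 0,2,4mm',[proj(c,s['position']+x*(.035+o)-[0,0,.002])[0].round(1) for o in (0,.002,.004)])
print('spindle splines pred',proj(c,[[.5638,.1728,.22]]),'pocket hole corners pred',proj(c,[[.5036+.0278*np.cos(.091),.1664+.0278*np.sin(.091),.165]]))
show([.5015,.1660,.275],.091-np.pi/2)
```

```text
grid +x top edge expected row for offset 0,2,4mm [array([281.7, 194.5]), array([281.8, 190. ]), array([281.8, 185.4])]
spindle splines pred [[285.02319516 117.02775191]] pocket hole corners pred [[284.79013121 161.2599778 ]]
pos [0.4994 0.1659 0.2756] yawy -1.4742 q7 -1.83 t 6.9167 | xyz mm [2.1 0.1 0.6] dr [0.0016 0.0011 0.0056]
```

View pics/w3.png

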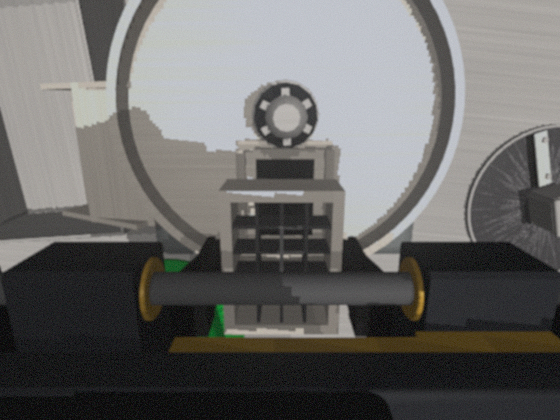

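Run:
```python
from h import *
im=cv2.imread('pics/w3.png'); g=cv2.cvtColor(im,cv2.COLOR_BGR2GRAY)
for a,b in ((240,250),(262,275),(290,300),(318,330)): print(a,g[170:202,a:b].mean(1).round().astype(int), g[306:338,a:b].mean(1).round().astype(int))
print(g[186:190,205:360].mean(0).round().astype(int))
d=np.load('w3.npz'); c=cam('wrist',{'position':d['p'],'tool_rot':d['r']}); x=np.array([np.cos(.0966),np.sin(.0966),0]);y=np.array([x[1],-x[0],0])
for n,q in {'+x top':(.037,0,-.002),'+x top inner':(.032,0,-.002),'-x top':(-.033,0,-.002),'-x top in':(-.028,0,-.002),'-x bot':(-.033,0,-.028),'-x bot in':(-.028,0,-.028),'cor':(.037,.027,-.002),'cor2':(.037,-.027,-.002),'corb':(-.033,.027,-.002),'corb2':(-.033,-.027,-.002)}.items(): print(n,proj(c,d['p']+x*q[0]+y*q[1]+[0,0,q[2]])[0].round(1))
```

```text
240 [122 123 123 120 121 123 129 130 121 106  92  89  89  91  90  90  90  90
  90  95 123 166 188 185 162 142 133 134 136 134 135 132] [ 77  79  79  79  76  77  77  80  79  77  78  78  79  79  79  80  78  79
  86  99 107 107 106 120 150 172 183 175 153 129 113  95]
262 [ 46  45  45  46  45  45  43  47  60  78  87  91  89  88  87  87  89  87
  89  93 123 164 187 192 190 184 165 144 134 133 134 127] [ 77  79  78  77  76  79  77  78  76  77  77  78  78  78  79  80  79  80
  88  97 105 112 133 161 177 180 180 175 163 148 136 111]
290 [ 45  46  46  44  44  44  42  46  58  76  88  90  89  89  89  89  88  89
  87  94 123 165 188 190 172 149 135 132 134 133 133 128] [ 78  79  79  79  77  77  78  78  79  78  77  77  78  78  78  80  79  80
  87  97 106 114 128 137 148 166 177 179 173 168 158 127]
318 [123 124 124 123 122 122 122 121 116 104  94  92  91  91  91  91  90  91
  91  92 104 122 131 134 134 134 132 134 133 133 133 130] [ 83  86  85  86  86  88  87  88  87  89  89  89  91  91  92  92  92  92
  98 112 124 123 124 125 125 122 121 127 148 165 161 129]
[137 135 137 136 137 134 135 138 136 136 136 134 138 134 128 115 104  96
  91  92  90  94  93  91  92  92  92  92  95  91  92  92  90  92  91  92
  89  93  90  92  90  92  92  91  89  89  91  90  88  89  92  90  92  91
  90  90  90  88  90  88  90  90  91  91  89  91  89  90  89  90  90  90
  88  89  89  90  89  90  89  90  90  90  88  89  88  90  90  88  90  90
  90  89  89  88  90  89  90  92  90  89  89  92  90  88  90  89  89  90
  90  91  90  90  91  91  90  89  90  91  91  90  90  92  92  92  92  90
  92  92  94  94  92  95  92  92  93 101 112 136 162 183 192 194 194 196
 194 193 194 193 194 194 193 194 194 194 194]
+x top [281.3 190. ]
+x top inner [281.2 201.3]
-x top [280.7 333.1]
-x top in [280.7 323.9]
-x bot [280.7 303.7]
-x bot in [280.7 295.5]
cor [345.  190.2]
cor2 [217.6 189.7]
corb [337.4 333.3]
corb2 [224. 333.]
```

Emit:
send_rows(xyz=[[2, 0, 0], [2, 0, 20], [2, 0, 40], [2, 0, 55], [2, 0, 62], [2, 0, 66], [2, 0, 70], [2, 0, 74], [2, 0, 74], [2, 0, 74]], dr=[[0, 0, 0.006], [0, 0, 0.006], [0, 0, 0.006], [0, 0, 0.006], [0, 0, 0.006], [0, 0, 0.006], [0, 0, 0.006], [0, 0, 0.006], [0, 0, 0.006], [0, 0, 0.006]])

```text
time: 7.75
position: [0.5021, 0.1658, 0.2029]
tool_rot: [-3.138, -0.139, -0.001]
ft_force: [0.7, 0.3, -2.0]
grip_width: 0.618
grip_force: 25.0
```

Run:
```python
from h import *
show([.5015,.1660,.193],.091-np.pi/2); print(get_state()['ft_force'])
```

```text
pos [0.5021 0.1658 0.2029] yawy -1.4821 q7 -1.81 t 7.75 | xyz mm [-0.6 -0.2  9.9] dr [-0.0004 -0.0008 -0.0023]
[ 0.68199077  0.26325224 -1.97292056]
```

Emit:
send_rows(xyz=[[-0.5, 0, 1.5], [-0.5, 0, 3], [-0.5, 0, 4.5], [-0.5, 0, 6], [-0.5, 0, 7], [-0.5, 0, 8], [-0.5, 0, 9], [-0.5, 0, 10], [-0.5, 0, 11], [-0.5, 0, 11]], dr=[[0, 0, 0], [0, 0, 0], [0, 0, 0], [0, 0, 0], [0, 0, 0], [0, 0, 0], [0, 0, 0], [0, 0, 0], [0, 0, 0], [0, 0, 0]])

```text
time: 8.58
position: [0.5015, 0.1658, 0.1928]
tool_rot: [-3.138, -0.139, -0.001]
ft_force: [-2.1, -1.4, 6.5]
grip_width: 0.612
grip_force: 25.0
```

Run:
```python
from h import *
show([.5015,.1660,.193],.091-np.pi/2); print(get_state()['ft_force'],get_state()['torque'])
```

```text
pos [0.5015 0.1658 0.1928] yawy -1.482 q7 -1.8 t 8.5833 | xyz mm [-0.  -0.2 -0.2] dr [-0.0008 -0.0004 -0.0022]
[-2.05908761 -1.37144524  6.53286137] [-0.31234043  0.73878304  0.05685619]
```

Emit:
send_rows(xyz=[[0, 0, 0], [0, 0, 0], [0, 0, 0], [0, 0, 0], [0, 0, 0], [0, 0, -2], [0, 0, -20], [0, 0, -50], [0, 0, -80], [0, 0, -85]], dr=[[0, 0, 0], [0, 0, 0], [0, 0, 0], [0, 0, 0], [0, 0, 0], [0, 0, 0], [0, 0, 0], [0, 0, 0], [0, 0, 0], [0, 0, 0]], jaw=80)

```text
time: 9.42
position: [0.5036, 0.1664, 0.2817]
tool_rot: [-3.135, -0.139, -0.011]
ft_force: [0.0, 0.9, 1.0]
grip_width: 0.913
grip_force: 0.0
```

Emit:
send_rows(xyz=[[0, 0, -30], [0, 0, -60], [0, 0, -60], [0, 0, -60], [0, 0, -60], [0, 0, -60], [0, 0, -60], [0, 0, -60], [0, 0, -60], [0, 0, -60]], dr=[[0, 0, 0], [0, 0, 0], [0, 0, 0], [0, 0, 0], [0, 0, 0], [0, 0, 0], [0, 0, 0], [0, 0, 0], [0, 0, 0], [0, 0, 0]])

```text
time: 10.25
position: [0.5012, 0.1657, 0.336]
tool_rot: [3.138, 0.139, -0.001]
ft_force: [-0.4, 0.1, 0.4]
grip_width: 0.922
grip_force: 0.0
```

Run:
```python
from h import *
s=get_state(); im=get_image('wrist'); cv2.imwrite('pics/w4.png',im[:,:,::-1]); np.savez('w4.npz',p=s['position'],r=s['tool_rot'])
c=cam('wrist',s); pc=np.array([.5636,.1719,0])-.06*np.array([np.cos(.091),np.sin(.091),0])
x=np.array([np.cos(.091),np.sin(.091),0]);y=np.array([-x[1],x[0],0])
print(s['position'],[proj(c,pc+x*a*.035+y*b*.027+[0,0,.191])[0].round(1).tolist() for a,b in ((1,1),(1,-1),(-1,-1),(-1,1))], proj(c,[[.5636,.1719,.22]]))
show([.487,-.155,.30],-1.21)
a=cv2.resize(im[100:250,200:370,::-1],None,fx=4,fy=4,interpolation=cv2.INTER_CUBIC); cv2.imwrite('pics/c4.png',a)
```

```text
[0.50119721 0.16572821 0.33600001] [[247.0, 148.7], [313.6, 148.6], [311.8, 230.1], [249.2, 230.2]] [[280.08826674 118.22278106]]
pos [0.5012 0.1657 0.3361] yawy -1.482 q7 -1.84 t 10.3 | xyz mm [-42.6 318.2  36.2] dr [ 1.00e-04  4.00e-04 -2.72e-01]
```

View pics/c4.png

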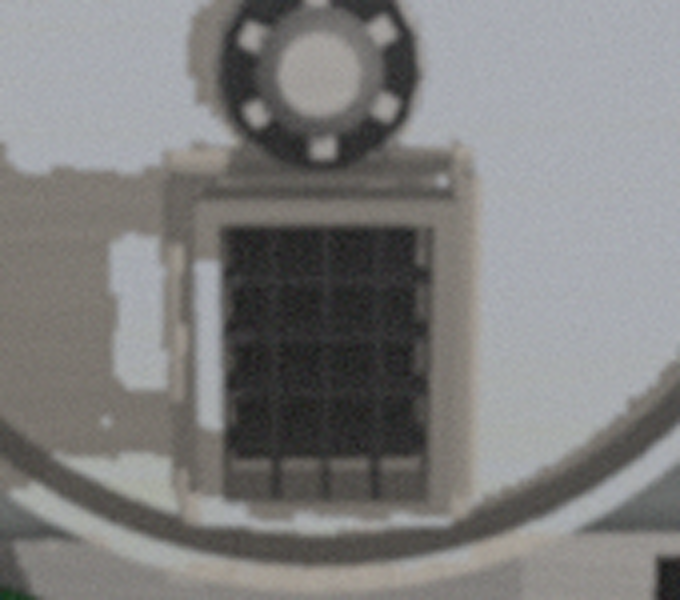

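Grid frame top spans crop (192..450, 193..520), matching the prediction for a seated grid; the six bright spline ends surround the pilot at (319,72).

Run:
```python
from h import *
d=np.load('w4.npz'); c=cam('wrist',{'position':d['p'],'tool_rot':d['r']})
q=np.array([(318,2),(252,37),(257,113),(322,148),(385,107),(382,28)])/4+[200-.4,100-.4]
w=ray(c,q,.22); m=w.mean(0); e=w-m; print(m,np.linalg.norm(e,axis=1).round(4), np.degrees(np.arctan2(e[:,1],e[:,0])).round(1))
z=np.exp(6j*np.arctan2(e[:,1],e[:,0])).sum(); print('spline deg mod60',np.degrees(np.angle(z))/6, 'pilot', ray(c,np.array([[319,72]])/4+[199.6,99.6],.232))
```

```text
[0.56381556 0.17238991] [0.0122 0.0134 0.0132 0.0132 0.0132 0.0135] [   6.1   67.6  127.  -172.9 -111.7  -50. ]
spline deg mod60 7.69309694577958 pilot [[0.5643768  0.17244342]]
```

Emit:
send_rows(xyz=[[-5, 40, 0], [-10, 80, 0], [-16, 120, 10], [-22, 160, 20], [-27, 200, 40], [-32, 240, 60], [-37, 280, 80], [-43, 318, 95], [-43, 318, 95], [-43, 318, 95]], dr=[[0, 0, 0], [0, 0, -0.04], [0, 0, -0.08], [0, 0, -0.12], [0, 0, -0.16], [0, 0, -0.2], [0, 0, -0.24], [0, 0, -0.27], [0, 0, -0.27], [0, 0, -0.27]])

```text
time: 11.13
position: [0.4849, -0.1587, 0.2403]
tool_rot: [3.093, 0.549, -0.003]
ft_force: [-0.7, 0.8, 0.0]
grip_width: 0.921
grip_force: 0.0
```

Run:
```python
from h import *
s=get_state(); im=get_image('wrist'); cv2.imwrite('pics/w5.png',im[:,:,::-1]); np.savez('w5.npz',p=s['position'],r=s['tool_rot'])
print(s['position'],proj(cam('wrist',s),[[.487,-.155,.048]]))
```

```text
[ 0.48490459 -0.1587281   0.24033875] [[278.27168516 178.41467717]]
```

View pics/w5.png

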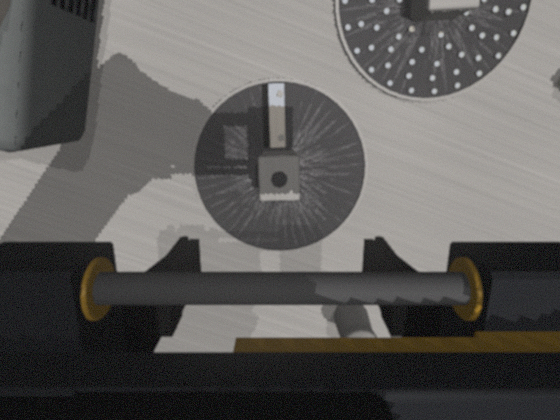

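Run:
```python
from h import *
im=cv2.imread('pics/w5.png'); d=np.load('w5.npz'); c=cam('wrist',{'position':d['p'],'tool_rot':d['r']}); g=cv2.GaussianBlur(cv2.cvtColor(im,cv2.COLOR_BGR2GRAY),(3,3),0)
hole=(g<50).astype('uint8'); n,l,st,ce=cv2.connectedComponentsWithStats(hole); i=l[180,279]; print('hole',ce[i],st[i],ray(c,ce[i],.048))
print('plate centre',ray(c,[(195,164),(364.5,164)],.006).mean(0),ray(c,[(279.5,79),(279.5,249)],.006).mean(0))
for r in (90,100,110,120,130,140): print(r,g[r,258:300:1].tolist())
for r in (160,165,175,185): print(r,g[r,250:308].tolist())
```

```text
hole [286.63777207 157.71506177] [     0      0    560    402 166594] [[ 0.50853486 -0.15561698]]
plate centre [ 0.49420149 -0.15373197] [ 0.48856392 -0.15549986]
90 [82, 85, 85, 76, 63, 55, 52, 51, 59, 90, 136, 174, 190, 191, 189, 188, 189, 189, 186, 182, 178, 177, 179, 182, 180, 162, 130, 100, 85, 82, 81, 80, 81, 82, 81, 81, 82, 83, 83, 83, 83, 83]
100 [82, 80, 76, 70, 62, 55, 51, 49, 56, 81, 122, 161, 182, 189, 190, 189, 189, 188, 189, 189, 188, 188, 189, 189, 185, 168, 137, 104, 85, 80, 80, 80, 80, 81, 81, 81, 81, 81, 81, 80, 80, 80]
110 [58, 59, 58, 56, 51, 46, 43, 43, 46, 56, 78, 105, 125, 132, 133, 133, 133, 132, 132, 134, 135, 135, 135, 134, 133, 126, 107, 80, 62, 57, 58, 58, 58, 60, 65, 71, 76, 79, 80, 82, 82, 82]
120 [56, 58, 58, 55, 49, 44, 41, 40, 41, 48, 68, 98, 121, 131, 133, 133, 132, 132, 131, 131, 133, 134, 135, 134, 132, 124, 107, 84, 65, 57, 56, 57, 60, 64, 70, 75, 78, 78, 78, 79, 80, 78]
130 [56, 57, 57, 55, 51, 46, 41, 37, 35, 41, 59, 87, 112, 125, 130, 132, 131, 130, 130, 130, 131, 132, 133, 133, 132, 127, 112, 89, 68, 58, 57, 56, 56, 59, 66, 74, 79, 81, 82, 84,
[... 574 characters left out ...]
, 104, 103, 103, 104, 104, 105, 105, 105, 105, 104, 103, 103, 104, 105, 105, 105, 105, 106, 105, 106, 106, 106, 107, 107, 106, 106, 103, 98, 94, 95, 99, 104, 106, 103, 99, 96, 95]
175 [61, 60, 60, 59, 56, 51, 49, 55, 71, 90, 100, 104, 105, 105, 105, 104, 103, 102, 103, 105, 101, 90, 74, 59, 52, 52, 53, 54, 54, 54, 53, 53, 53, 51, 57, 68, 80, 93, 102, 105, 105, 106, 105, 103, 104, 105, 105, 103, 99, 97, 99, 102, 101, 96, 94, 92, 89, 85]
185 [79, 74, 67, 61, 56, 52, 49, 50, 61, 78, 93, 102, 105, 105, 105, 105, 105, 103, 103, 103, 103, 100, 92, 81, 70, 62, 58, 55, 52, 53, 55, 57, 62, 70, 81, 91, 99, 104, 105, 104, 105, 105, 104, 104, 105, 105, 104, 103, 98, 90, 84, 86, 94, 100, 102, 99, 97, 95]
```

Run:
```python
from h import *
d=np.load('w5.npz'); c=cam('wrist',{'position':d['p'],'tool_rot':d['r']})
w=ray(c,[(276.0,90),(277.2,130)],.009); e=w[0]-w[1]; print('blade ang',np.arctan2(e[1],e[0]),w)
h=ray(c,(279.2,179.5),.048)[0]; print('hub',h); v=w.mean(0)-h; print('centre->blade ang',np.arctan2(v[1],v[0]))
print('plate',ray(c,(279.5,164),.005), 'hub width',ray(c,[(257.8,175),(298.7,175)],.048))
show([h[0],h[1],.05],np.arctan2(v[1],v[0])-np.pi/2)
```

```text
blade ang 0.37872152824029554 [[ 0.56392875 -0.12425612]
 [ 0.52712588 -0.13890112]]
hub [ 0.48630592 -0.15620606]
centre->blade ang 0.39409834511874914
plate [[ 0.49395443 -0.15352828]] hub width [[ 0.48337005 -0.13536564]
 [ 0.49690074 -0.17230861]]
pos [ 0.4861 -0.1559  0.241 ] yawy -1.2158 q7 -0.94 t 11.1833 | xyz mm [  0.3   0.4 191. ] dr [-0.0005  0.0007 -0.0392]
```

Emit:
send_rows(xyz=[[0, 0, 40], [0, 0, 80], [0, 0, 120], [0, 0, 160], [0, 0, 190], [0, 0, 205], [0, 0, 210], [0, 0, 210], [0, 0, 210], [0, 0, 210]], dr=[[0, 0, -0.03], [0, 0, -0.03], [0, 0, -0.03], [0, 0, -0.03], [0, 0, -0.03], [0, 0, -0.03], [0, 0, -0.03], [0, 0, -0.03], [0, 0, -0.03], [0, 0, -0.03]])

```text
time: 12.02
position: [0.4885, -0.1544, 0.033]
tool_rot: [3.082, 0.609, 0.005]
ft_force: [0.5, 0.2, 0.2]
grip_width: 0.918
grip_force: 0.0
```

Emit:
send_rows(xyz=[[0, 0, 0], [0, 0, 0], [0, 0, 0], [0, 0, 0], [0, 0, 0], [0, 0, 0], [0, 0, 0], [0, 0, 0], [0, 0, 0], [0, 0, 0]], dr=[[0, 0, 0], [0, 0, 0], [0, 0, 0], [0, 0, 0], [0, 0, 0], [0, 0, 0], [0, 0, 0], [0, 0, 0], [0, 0, 0], [0, 0, 0]], jaw=25, grip_force=60)

```text
time: 12.85
position: [0.4868, -0.155, 0.0314]
tool_rot: [3.082, 0.607, 0.0]
ft_force: [-0.0, -1.2, 0.3]
grip_width: 0.456
grip_force: 60.0
```

Run:
```python
from h import *
s=get_state(); print(s['ft_force'],s['torque'])
show([.5638,.1725,.31],.134-np.pi/2)
```

```text
[-0.03774363 -1.23922323  0.34473015] [-0.23042775  0.07138823  0.04857779]
pos [ 0.4868 -0.155   0.0314] yawy -1.182 q7 -0.67 t 12.85 | xyz mm [ 195.4 -273.8 -278.7] dr [ 3.000e-04 -1.000e-04  2.548e-01]
```

Emit:
send_rows(xyz=[[0, 0, -25], [0, 0, -60], [0, 0, -100], [0, 0, -140], [0, 0, -180], [0, 0, -220], [5, -10, -255], [20, -30, -279], [43, -60, -279], [66, -92, -279]], dr=[[0, 0, 0], [0, 0, 0], [0, 0, 0], [0, 0, 0], [0, 0, 0], [0, 0, 0], [0, 0, 0], [0, 0, 0.05], [0, 0, 0.1], [0, 0, 0.15]])

```text
time: 13.68
position: [0.5134, -0.0449, 0.3119]
tool_rot: [-3.119, -0.365, -0.005]
ft_force: [-0.6, 1.1, -4.0]
grip_width: 0.455
grip_force: 59.9
```

Run:
```python
from h import *
s=get_state(); print(s['ft_force'],s['torque'])
show([.5633,.1725,.31],.134-np.pi/2)
```

```text
[-0.62139492  1.1454963  -4.01242312] [-0.02044248  0.05860964  0.02372723]
pos [ 0.5134 -0.0449  0.3119] yawy -1.3381 q7 -1.31 t 13.6833 | xyz mm [  98.7 -200.     2.4] dr [-0.0012 -0.0034  0.0987]
```

Emit:
send_rows(xyz=[[18, -37, 0], [36, -74, 0], [55, -111, 0], [73, -148, 0], [91, -184, 0], [99, -200, 0], [99, -200, 0], [99, -200, 0], [99, -200, 0], [99, -200, 0]], dr=[[0, 0, 0.02], [0, 0, 0.04], [0, 0, 0.06], [0, 0, 0.08], [0, 0, 0.1], [0, 0, 0.1], [0, 0, 0.1], [0, 0, 0.1], [0, 0, 0.1], [0, 0, 0.1]])

```text
time: 14.52
position: [0.5617, 0.171, 0.3102]
tool_rot: [3.134, 0.214, -0.001]
ft_force: [-0.2, -0.5, -4.3]
grip_width: 0.455
grip_force: 60.0
```

Run:
```python
from h import *
s=get_state(); print(s['ft_force'],s['torque'])
im=get_image('wrist'); cv2.imwrite('pics/w6.png',im[:,:,::-1]); im=get_image('side'); cv2.imwrite('pics/s6.png',im[:,:,::-1])
show([.564,.1727,.268],.134-np.pi/2)
```

```text
[-0.23500498 -0.51344378 -4.32881954] [-0.06581227  0.13947483 -0.00923879]
pos [0.5618 0.1713 0.3105] yawy -1.4346 q7 -1.68 t 14.6167 | xyz mm [ 2.4 -1.  42.5] dr [-0.0003 -0.      0.0022]
```

Emit:
send_rows(xyz=[[2.4, -1, 10], [2.4, -1, 20], [2.4, -1, 30], [2.4, -1, 38], [2.4, -1, 42], [2.4, -1, 45], [2.4, -1, 48], [2.4, -1, 51], [2.4, -1, 54], [2.4, -1, 54]], dr=[[0, 0, 0.002], [0, 0, 0.002], [0, 0, 0.002], [0, 0, 0.002], [0, 0, 0.002], [0, 0, 0.002], [0, 0, 0.002], [0, 0, 0.002], [0, 0, 0.002], [0, 0, 0.002]])

```text
time: 15.45
position: [0.5641, 0.1738, 0.2561]
tool_rot: [3.133, 0.214, 0.0]
ft_force: [0.4, -2.3, -5.3]
grip_width: 0.454
grip_force: 60.0
```

Run:
```python
from h import *
s=get_state(); print(s['ft_force'],s['torque'])
show([.564,.1727,.225],.134-np.pi/2)
```

```text
[ 0.35449084 -2.27337647 -5.29578325] [-0.35389191  0.03984377  0.01118441]
pos [0.5641 0.1738 0.2561] yawy -1.4345 q7 -1.67 t 15.45 | xyz mm [-0.3  1.  31.1] dr [0.0009 0.     0.0023]
```

Emit:
send_rows(xyz=[[0, 0.6, 1.5], [0, 0.6, 3], [0, 0.6, 4.5], [0, 0.6, 6], [0, 0.6, 7.5], [0, 0.6, 9], [0, 0.6, 10.5], [0, 0.6, 12], [0, 0.6, 12], [0, 0.6, 12]], dr=[[0, 0, 0], [0, 0, 0], [0, 0, 0], [0, 0, 0], [0, 0, 0], [0, 0, 0], [0, 0, 0], [0, 0, 0], [0, 0, 0], [0, 0, 0]])

```text
time: 16.28
position: [0.564, 0.1736, 0.2441]
tool_rot: [3.134, 0.214, -0.0]
ft_force: [-0.1, -0.8, -4.7]
grip_width: 0.452
grip_force: 60.0
```

Run:
```python
from h import *
s=get_state(); print(s['ft_force'],s['torque'])
show([.564,.1727,.225],.134-np.pi/2)
```

```text
[-0.0517859  -0.82864809 -4.6618882 ] [-0.52072502 -0.06267343  0.0230773 ]
pos [0.564  0.1736 0.2441] yawy -1.4342 q7 -1.67 t 16.2833 | xyz mm [-0.1  0.8 19.1] dr [0.0004 0.0003 0.0026]
```

Meshed (7 mm below the spline ends with no resistance). Now sliding it home.

Emit:
send_rows(xyz=[[0, 0.2, 3], [0, 0.2, 6], [0, 0.2, 9], [0, 0.2, 12], [0, 0.2, 14], [0, 0.2, 16], [0, 0.2, 18], [0, 0.2, 19], [0, 0.2, 19], [0, 0.2, 19]], dr=[[0, 0, 0], [0, 0, 0], [0, 0, 0], [0, 0, 0], [0, 0, 0], [0, 0, 0], [0, 0, 0], [0, 0, 0], [0, 0, 0], [0, 0, 0]])

```text
time: 17.12
position: [0.564, 0.1735, 0.2266]
tool_rot: [-3.134, -0.215, -0.0]
ft_force: [-3.0, -3.4, 5.5]
grip_width: 0.457
grip_force: 60.0
```

Run:
```python
from h import *
s=get_state(); print(s['ft_force'],s['torque'],s['grip_width'])
show([.564,.1727,.225],.134-np.pi/2)
```

```text
[-2.96560676 -3.37090401  5.5406986 ] [-0.77070161  0.92927978 -0.01437377] 0.45725389509475745
pos [0.564  0.1735 0.2266] yawy -1.4341 q7 -1.66 t 17.1167 | xyz mm [-0.2  0.8  1.6] dr [-0.0007 -0.0001  0.0027]
```

Emit:
send_rows(xyz=[[0, 0.2, 0.5], [0, 0.2, 1], [0, 0.2, 1.5], [0, 0.2, 2], [0, 0.2, 2.5], [0, 0.2, 3], [0, 0.2, 3], [0, 0.2, 3], [0, 0.2, 3], [0, 0.2, 3]], dr=[[0, 0, 0], [0, 0, 0], [0, 0, 0], [0, 0, 0], [0, 0, 0], [0, 0, 0], [0, 0, 0], [0, 0, 0], [0, 0, 0], [0, 0, 0]])

```text
time: 17.95
position: [0.5641, 0.1735, 0.2253]
tool_rot: [-3.132, -0.215, -0.001]
ft_force: [-5.8, -3.0, 14.3]
grip_width: 0.454
grip_force: 60.0
```

Run:
```python
from h import *
s=get_state(); print(s['ft_force'],s['torque'],s['grip_width'])
show([.564,.1727,.225],.134-np.pi/2)
```

```text
[-5.79587405 -2.96422118 14.25774155] [-0.96037837  1.7219045  -0.01744235] 0.45392095074216804
pos [0.5641 0.1735 0.2253] yawy -1.4339 q7 -1.66 t 17.95 | xyz mm [-0.2  0.8  0.3] dr [-0.0018 -0.0006  0.0029]
```

Emit:
send_rows(xyz=[[-0.3, 0.2, 0.5], [-0.3, 0.2, 1], [-0.3, 0.2, 1.5], [-0.3, 0.2, 1.5], [-0.3, 0.2, 1.5], [-0.3, 0.2, 1.5], [-0.3, 0.2, 1.5], [-0.3, 0.2, 1.5], [-0.3, 0.2, 1.5], [-0.3, 0.2, 1.5]], dr=[[0, 0, 0], [0, 0, 0], [0, 0, 0], [0, 0, 0], [0, 0, 0], [0, 0, 0], [0, 0, 0], [0, 0, 0], [0, 0, 0], [0, 0, 0]])

```text
time: 18.78
position: [0.5641, 0.1735, 0.2253]
tool_rot: [-3.131, -0.215, -0.002]
ft_force: [-7.6, -4.0, 19.5]
grip_width: 0.456
grip_force: 60.0
```

Run:
```python
from h import *
s=get_state(); print(s['ft_force'],s['torque'],s['grip_width'])
show([.564,.1727,.225],.134-np.pi/2)
im=get_image('side'); c=cam('side'); u=proj(c,[[.564,.173,.194]])[0].astype(int); print(u)
a=im[u[1]-55:u[1]+45,u[0]-65:u[0]+65,::-1]; cv2.imwrite('pics/s7.png',cv2.resize(a,None,fx=6,fy=6,interpolation=cv2.INTER_CUBIC))
```

```text
[-7.5661482  -4.03269815 19.45715189] [-1.03104646  2.1989878  -0.01328202] 0.4556597708267345
pos [0.5641 0.1735 0.2253] yawy -1.4338 q7 -1.66 t 18.7833 | xyz mm [-0.2  0.7  0.3] dr [-0.0028 -0.0017  0.003 ]
[301 157]
```

View pics/s7.png

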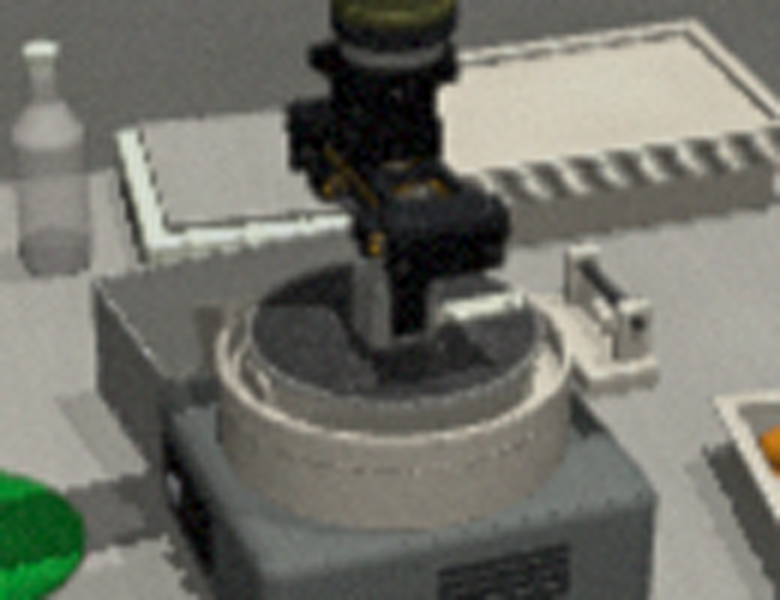

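The wrist z stays at .2253 while the force rises, so the disc is on the hard stop. Its underside works out to about 0.194 m. In the view the disc lies level inside the rim, with its hub held at (390,310). Handing in.

```bash
python3 -c "
from bench import *
print(close_job())"
```

```text
the job is handed in; nothing more can be done
None
```

The job is handed in, though no verdict came back: the grid is seated in its pocket and released, and the slicing disc is meshed on the spindle and pressed fully home, with the gripper still holding its hub and pressing it down.

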